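# Seat the slicing disc by feel and shut the feed head over it

## Task

Fit the slicing disc to the vegetable cutter: set its hub over the centre pin in the drum and turn it under light downward pressure until you feel it drop off the drive dogs and sit fully home. Only then swing the open feed head down over it by its handle and press the handle until the catch snaps over; never force the head down on a disc that stands high, do not ram the disc, and leave the other things where they are.

Things in the scene. Friction and masses are not known exactly. Their poses are not given: they have to be found in the camera images.
- disc_center (a point): Centre of the loose slicing disc, on its axis (z), 14.5 mm above its underside. Steel disc 169 mm across, plate 8 to 11 mm and ring below it 0 to 10 mm above the underside, about 0.2 to 0.35 kg; lies flat, hub up. Grip the round black hub: 39 mm wide from 19 to 29 mm (its top) above the underside, flaring to 43 mm at 17 mm and to a flange 53 mm wide at 12 mm.
- hub_slots (a point): Middle of the hub's underside on the disc. A 21 mm bore runs up through the hub from here; four drive slots, open downward, cross at right angles along this point's x and y axes, 14.4 mm wide and 10 mm deep.
- slicer: The vegetable cutter, fixed to the worktop: white motor housing under a round steel drum (183 mm inside, rim 85 mm above the worktop). Origin on the drum's axis at worktop height; z up, chute towards its -x, feed-head hinge at its +y, catch and shut handle at its -y.
- drive_seat (a point): Centre of the drive's shoulder in the drum, 68 mm above the worktop, axes of the cutter. The disc's underside stands here when fully home (disc_center 14.5 mm above). The drum's rim is 17 mm higher than this point.
- pin_top (a point): Top of the drive's upright pin, 26.5 mm above the shoulder: 9 mm thick here, widening to 16 mm from 8.5 mm down. Round its foot four dogs form a cross 34 mm long, arms 9.6 mm wide, 8 mm high, at an angle that is not reported (each quarter turn is alike). Slots more than 0.14 rad off the dogs leave the disc 8 mm high. The drive resists turning with 0.1 Nm.
- feed_head (a joint): Angle of the feed head (white round lid, 197 mm across, with feed tube, 0.42 kg): 0 shut, 1.92 rad fully open. Stiff, damped hinge: above about 0.9 rad it stays where left, lower it sinks slowly and comes to rest on the catch at 0.05 rad. Shut, its pad clears the hub of a disc that is home by 2.5 mm; on a disc that stands on the dogs it stops there too, unlatched.
- head_hinge (a point): Middle of the feed head's hinge line, 88 mm above the worktop, 110 mm to the cutter's +y of the drum's axis; axes of the cutter, the hinge line runs along x. Opening lifts the handle and swings it over towards the cutter's +y.
- handle (a point): Middle of the feed head's handle: a round steel bar 12 mm thick, 80 mm free length, parallel to the hinge line, on the edge opposite the hinge, free all round. Shut it lies 250 mm to the cutter's -y of the hinge line and 32 mm above it (120 mm above the worktop). Its axes turn with the head: x along the bar, at 0 rad the cutter's axes.
- catch (a joint): Angle of the sprung steel catch on the drum's -y side, under the handle: 0 at rest, up to 0.4 rad pushed outward. From about 0.05 rad of the head its striker rides down the catch's ramp and pushes it out by 0.12 rad; about 5 to 10 N down at the handle carries it past, the catch springs back to 0 and the head lies at 0 rad.
- mug: White mug, 82 mm wide, 91 mm high, a bystander; origin under its centre.
- kitchen_timer: Round kitchen timer, 70 mm wide, 53 mm high, a bystander; origin under its centre.
- salt_shaker: Salt shaker, 44 mm wide, 90 mm high, a bystander; origin under its centre.

How it is judged:
By the outcome, as a careful person would: the job done as asked, in the order asked, and still so for the second after the job is handed in, with the robot touching nothing.
It also fails if it takes over 72 s, if anything falls off the work surface, if the arm or the gripper's body presses on something with over 40 N, if the wrist force passes 120 N, or if a joint passes its speed limit or range.

## Robot

A 6-joint arm with a two-finger parallel gripper is mounted at the origin on a cart in front of the work surface, level with it; the furniture and walls round the work are solid. World frame = base frame: x ahead of the robot, y to its left, z up, the work surface at z = 0. Lengths are in m, angles in rad, forces in N, time in s.
With the tool pointing down it reaches from about 0.15 to 0.775 m from the base axis. Payload 6.1 kg.
Tool frame: the origin (TCP) lies on the centre line of the jaws, within the pads' length; the fingertips stand 11 mm ahead of it and the grasp point (between the pads) lies 8 mm behind it (tip_reach is the distance from the TCP to the fingertips, in m); z points along the fingers, y is the line along which they close (so a half turn about z gives the same grasp; the last joint's range is limited). The gripper opens to 85 mm and grips with 20 to 120 N. Pads are 22 mm wide; open, the fingers measure 114 mm over their backs; the gripper's body (76 mm by 85 mm) begins 54 mm behind the grasp point. The pads swing forward as they close: fully open they stand 13 mm farther back than shut.
Start: joints at [1.3, 0.126, -0.04, 1.405, 0, 1.571], TCP at [0.14, 0.506, 0.242] pointing down, gripper open.
Joint ranges: [-2.72, 2.72], [-0.95, 1.95], [-1.27, 1.35], [-1.78, 2.02], [-1.46, 1.47], [-3.14, 3.14]. Speed limits (rad/s): [2.39, 2.39, 3.01, 3.14, 3.14, 3.14].

## Interface

Orientations are given as a unit quaternion [w, x, y, z].
In Python, from rig import observe, capture, close_job, tip_reach gives the robot as it stands.
- The arm moves only by the shell command python3 -m jog 'ROWS' [OPENING] [FORCE]. ROWS is a JSON object of lists of equal length, an entry for each row: "xyz": the shift along the tool's x, y, z scaled (see below), a list of three; "spin": the turn about the tool's z scaled (see below). A call has 1 to 12 rows; each row is the pose to reach, as a shift and turn from the pose commanded when the call began, along the tool's axes at that moment, turning the shorter way round; what a row does not reach only later rows make up. The controller multiplies each number of a shift by 0.2 m and each number of a turn by 180 degrees. A row lasts 1/12 s, in which the tool goes at most 41.7 mm and 7.16 degrees, less where a joint would pass 70% of its speed; a pose out of reach is approached as far as the arm can. A call with a number of a shift or a turn outside -1 to 1 is refused whole. A call with a gripper value outside its range is refused whole. OPENING is the opening, from -1 (shut) to 1 (fully open), so that 0 is half open, set as the call begins (- or left out, the last holds). The fingers move at their own pace and stop on an object; FORCE is the grip in N (left out, the last holds). Time passes only in rows, so rows that repeat a pose let the fingers close. It gives the time, the measured TCP pose, the force, the opening and the grip force at its end, in the units of the state.
- observe(): the state, without advancing time (a new reading comes with each control period).
- capture(name): name is "side" or "top" or "wrist"; returns a dict with "pixels" (420x560x3 uint8, red, green, blue), "depth" (420x560 float32, m along the optical axis (not along the pixel's ray), 0 where there is no reading), "camera_matrix" (3x3 intrinsics, pixels), "pose" (4x4, takes a point from camera to world coordinates). Camera axes: x right, y down, z forward; pixel columns grow to the right and rows downward; lengths in m; the calibration is good to about 2 mm. The wrist camera is an equidistant fisheye: a pixel r from the principal point sees the ray r / f radians off the axis. A picture is of the moment at which its call begins.
- close_job(): hands the job in; it is judged then, once.
The state is a dict: "time": time; "qpos": joint angles; "joint_velocities": joint speeds; "joint_torque": joint torques, N m; "ee_pos": TCP position; "ee_rot": TCP orientation; "ft_force": force on the tool from outside, world axes, zero at the start; "torque": the same for the moment, N m; "opening": finger opening in m; "grip_force": force on a finger pad.
Only numpy, scipy, OpenCV 4.12 (cv2) and the standard library are available. Lean on these libraries where they do the work, as an engineer would, in place of code of your own. Each camera call takes 0.05 s, during which the arm holds its last target. There are 200 camera calls.

## Working session

There is one attempt and no reset: what is moved stays moved. The work goes in short steps, Python scripts to look and compute and a shell command to move; the robot and the scene stay as the last step left them, time stands still between calls to the robot, and variables do not carry over. Pictures are saved under pics/ and viewed, at most 10 in all, crops included, and the job is handed in when it is done.

```bash
mkdir -p pics; ls
python3 - <<'E'
from rig import *
import cv2,numpy as np
s=observe();print(s)
ims=[]
for n in("side","top"):
    c=capture(n);np.savez(f"{n}0.npz",**c)
    cv2.imwrite(f"pics/{n}0.png",c["pixels"][:,:,::-1]);print(n,c["camera_matrix"].tolist(),c["pose"].round(3).tolist())
E
```

```text
pics
{'time': 0.0, 'qpos': array([ 1.30000673e+00,  1.26395257e-01, -4.06144746e-02,  1.40537751e+00,
       -3.71170745e-05,  1.57080797e+00]), 'joint_velocities': array([-0.00046299, -0.00155327,  0.00023866,  0.00120804, -0.00120335,
        0.00079859]), 'joint_torque': array([-1.00213390e-03, -4.35914004e+01,  3.52924633e+01,  1.72645133e-02,
       -1.08437359e-04,  7.59579279e-06]), 'ee_pos': array([0.14034141, 0.50549788, 0.24151748]), 'ee_rot': array([-8.89789733e-05,  1.34987216e-01,  9.90847021e-01, -7.90684704e-04]), 'ft_force': array([ 0.5310031 , -0.31974778, -0.50874805]), 'torque': array([0.01069449, 0.03092838, 0.01167464]), 'grip_force': 0.0, 'opening': 0.0855174761482375}
side [[401.62410901556115, 0.0, 278.8100359258665], [0.0, 401.62410901556115, 210.49108586166153], [0.0, 0.0, 1.0]] [[-0.789, -0.489, 0.372, 0.21], [-0.614, 0.614, -0.496, 0.574], [0.014, -0.62, -0.784, 0.906], [0.0, 0.0, 0.0, 1.0]]
top [[512.5264736844745, 0.0, 286.2761684769138], [0.0, 512.5264736844745, 205.7221034991941], [0.0, 0.0, 1.0]] [[0.02, -0.984, 0.176, 0.36], [-1.0, -0.021, -0.003, 0.095], [0.007, -0.176, -0.984, 1.352], [0.0, 0.0, 0.0, 1.0]]
```

View pics/top0.png

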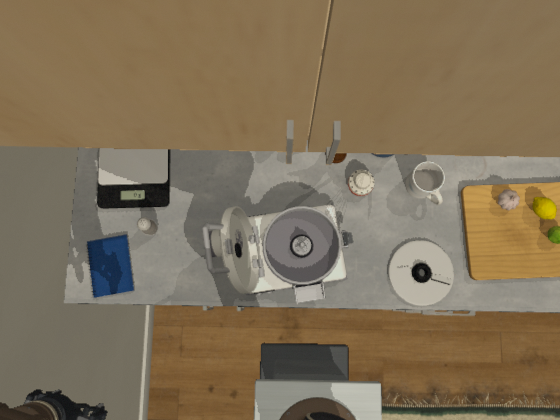

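View pics/side0.png

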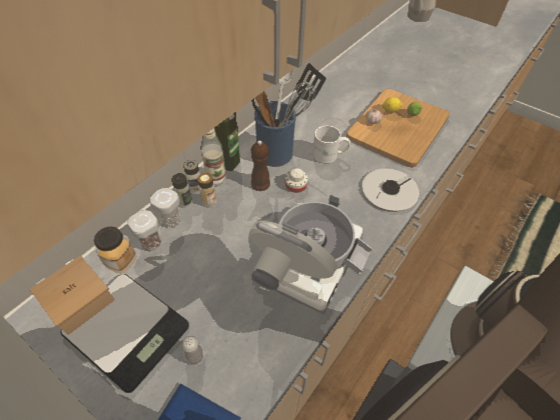

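The top view shows the disc hub at about (421,272), the drum with its pin at (302,244), and the open head and handle on the left at (212,248). The catch is at (347,240) and the chute points down at (310,293), so the cutter's axes are close to the world's.

```bash
cat > h.py <<'E'
import numpy as np,cv2
def cloud(c):
    K=c["camera_matrix"];d=c["depth"];v,u=np.indices(d.shape)
    p=np.stack([(u-K[0,2])/K[0,0]*d,(v-K[1,2])/K[1,1]*d,d],-1)
    return p@c["pose"][:3,:3].T+c["pose"][:3,3]
def ray(c,u,v,z):
    K=c["camera_matrix"];r=c["pose"][:3,:3]@np.array([(u-K[0,2])/K[0,0],(v-K[1,2])/K[1,1],1]);o=c["pose"][:3,3]
    return o+r*(z-o[2])/r[2]
def circ(P):
    A=np.c_[2*P,np.ones(len(P))];s=np.linalg.lstsq(A,(P**2).sum(1),rcond=None)[0]
    return s[:2],np.sqrt(s[2]+s[:2]@s[:2])
E
python3 - <<'E'
from h import *
c=dict(np.load("top0.npz"));P=cloud(c);px=c["pixels"].astype(int);g=px.sum(2)/3
V,U=np.indices(g.shape)
def near(u,v,r):return np.hypot(U-u,V-v)<r
# hub
m=(near(421,272,14)&(g<70)).astype(np.uint8)
m=cv2.morphologyEx(m,cv2.MORPH_OPEN,np.ones((5,5)))
cs,_=cv2.findContours(m,0,1);k=max(cs,key=cv2.contourArea);(u,v),r=cv2.minEnclosingCircle(k)
print("hub",u,v,r,ray(c,u,v,.02), "z med",np.median(P[near(421,272,6)][:,2]))
# plate edge by height
m=near(421,272,45)&(P[...,2]>.005)&(P[...,2]<.02)&(c["depth"]>0)&(g>170)
cs,_=cv2.findContours(m.astype(np.uint8),0,1);k=max(cs,key=cv2.contourArea)[:,0]
k=cv2.convexHull(k)[:,0];W=np.array([ray(c,*q,.010)[:2] for q in k]);print("disc",circ(W))
# rim
m=near(302,244,50)&(abs(P[...,2]-.085)<.006);W=P[m][:,:2]
for _ in range(5):
    o,R=circ(W);e=abs(np.hypot(*(W-o).T)-R);W=W[e<max(.006,0)] if e.max()>.006 else W
print("rim",o,R,len(W))
m=near(302,244,7);q=P[m];print("pin",q[:,2].max(),q[q[:,2]>.085].mean(0))
# housing
m=near(302,244,75)&(g>150)
im=c["pixels"][:,:,::-1]
a=cv2.resize(im[190:310,190:350],None,fx=5,fy=5,interpolation=cv2.INTER_CUBIC);cv2.imwrite("pics/a.png",a[:600,:800])
# handle
h=P[200:275,200:228];hh=h[h[...,2]>.2];print(hh.min(0),hh.max(0))
for n,(u,v,r) in dict(mug=(429,182,20),salt=(145,225,8),timer=(361,181,14)).items():
    q=P[near(u,v,r)];q=q[q[:,2]>.03];print(n,np.median(q,0),q[:,2].max())
q=P[:145,200:560];print("cab",np.nanmin(q[...,0]),np.median(q[...,2]),q[-1,::60])
E
```

```text
hub 421.0 272.5 10.062405586242676 [ 0.43001023 -0.26095241  0.02      ] z med 0.0244069573193193
disc (array([ 0.42982043, -0.26380703]), np.float64(0.08218503254212785))
rim [0.49042248 0.05027808] 0.09387394837250573 600
pin 0.09829181085370586 [0.49004801 0.05052115 0.09136406]
[0.36009826 0.09468999 0.22294869] [0.55358999 0.26072226 1.35163793]
mug [ 0.66067056 -0.28263902  0.07199558] 1.351637931793461
salt [0.53065631 0.44209091 0.08330379] 1.351637931793461
timer [ 0.66161304 -0.10435226  0.03764478] 1.351637931793461
cab 0.36009825578327836 0.798046228515719 [[ 0.61839823  0.24370993  0.49521901]
 [ 0.61716695  0.1391984   0.5068426 ]
 [ 0.61780239  0.03691168  0.5121935 ]
 [ 0.61853231 -0.06431258  0.51715791]
 [ 0.61826789 -0.16352089  0.52523102]
 [ 0.61700082 -0.25959541  0.53635881]]
```

View pics/a.png

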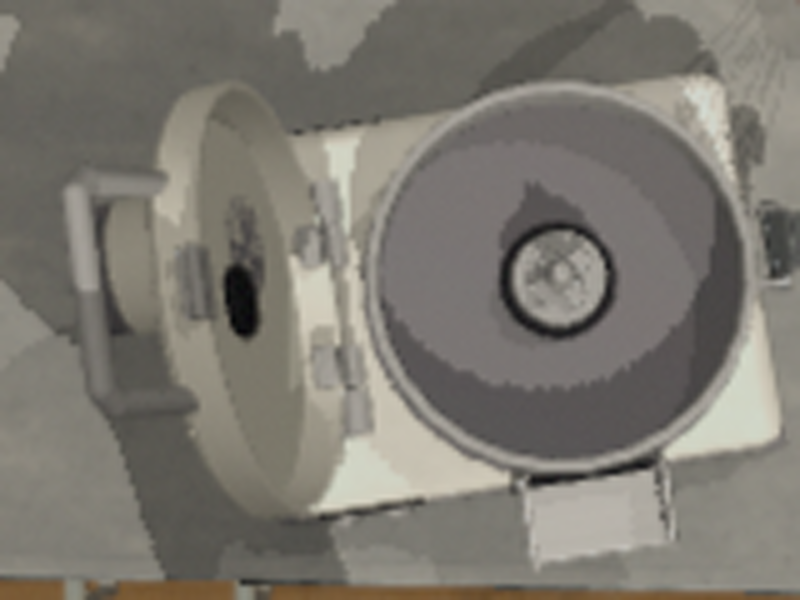

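```bash
python3 -m jog '{"xyz":[[-0.95,-1,-0.2],[-0.95,-1,-0.2],[-0.95,-1,-0.2],[-0.95,-1,-0.2],[-0.95,-1,-0.2],[-0.95,-1,-0.2],[-0.95,-1,-0.2],[-0.95,-1,-0.2],[-0.95,-1,-0.2],[-0.95,-1,-0.2]],"spin":[0,0,0,0,0,0,0,0,0,0]}' 0.4
python3 -m jog '{"xyz":[[-0.42,-0.97,0],[-0.42,-0.97,0],[-0.42,-0.97,0],[-0.42,-0.97,0],[-0.42,-0.97,0],[-0.42,-0.97,0],[-0.42,-0.97,0],[-0.42,-0.97,0]],"spin":[0,0,0,0,0,0,0,0]}'
python3 -m jog '{"xyz":[[-0.59,-0.82,0],[-0.59,-0.82,0],[-0.59,-0.82,0],[-0.59,-0.82,0],[-0.59,-0.82,0],[-0.59,-0.82,0],[-0.59,-0.82,0],[-0.59,-0.82,0]],"spin":[0,0,0,0,0,0,0,0]}'
python3 -m jog '{"xyz":[[-0.45,-0.5,0.2],[-0.45,-0.5,0.2],[-0.45,-0.5,0.2],[-0.45,-0.5,0.2],[-0.45,-0.5,0.2],[-0.45,-0.5,0.2],[-0.45,-0.5,0.2]],"spin":[0,0,0,0,0,0,0]}'
python3 - <<'E'
from rig import *
import cv2,numpy as np
s=observe();print(s['time'],s['ee_pos'],s['ee_rot'],s['qpos'],s['opening'],tip_reach,s['ft_force'])
c=capture("wrist");np.savez("w1.npz",**c);cv2.imwrite("pics/w1.png",c["pixels"][:,:,::-1]);print(c["camera_matrix"],c["pose"])
E
```

```text
time: 0.93
ee_pos: [0.27, 0.2625, 0.282]
ee_rot: [-0.0, 0.135, 0.991, 0.0]
ft_force: [-0.2, 0.1, 0.7]
opening: 0.0598
grip_force: 0.0
time: 1.6
ee_pos: [0.2992, 0.0536, 0.282]
ee_rot: [-0.0, 0.135, 0.991, 0.0]
ft_force: [1.2, -0.1, 0.5]
opening: 0.0601
grip_force: 0.0
time: 2.27
ee_pos: [0.3696, -0.1346, 0.2818]
ee_rot: [-0.001, 0.133, 0.991, 0.0]
ft_force: [-0.2, 0.6, 0.1]
opening: 0.0597
grip_force: 0.0
time: 2.85
ee_pos: [0.4289, -0.255, 0.243]
ee_rot: [0.0, 0.134, 0.991, 0.0]
ft_force: [-0.8, 0.0, 0.0]
opening: 0.0598
grip_force: 0.0
2.85 [ 0.42890445 -0.25496384  0.24297136] [3.26796148e-05 1.33662998e-01 9.91026821e-01 2.04891443e-04] [-5.36560936e-01  7.65942959e-02 -9.30872178e-02  1.40121520e+00
  4.02637747e-04 -2.68432486e-01] 0.05975572679597836 0.011 [-0.7523122   0.04132579  0.03242289]
[[325.1922621    0.         276.80909453]
 [  0.         325.1922621  207.98993622]
 [  0.           0.           1.        ]] [[ 2.66185165e-01  9.26045931e-01  2.67552595e-01  3.60916494e-01]
 [ 9.63921911e-01 -2.55750476e-01 -7.37986684e-02 -2.37067946e-01]
 [ 8.57470802e-05  2.77543920e-01 -9.60712946e-01  3.74734194e-01]
 [ 0.00000000e+00  0.00000000e+00  0.00000000e+00  1.00000000e+00]]
```

View pics/w1.png

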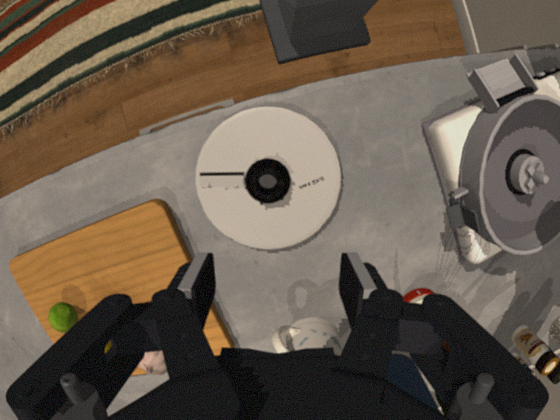

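The wrist view shows the disc circle with its hub at about (268,180). The blade slot runs to the left of the hub, and the drive pin is at (527,173).

```bash
cat >> h.py <<'E'
def fray(c,u,v,z):
    K=c["camera_matrix"];x=u-K[0,2];y=v-K[1,2];r=np.hypot(x,y)+1e-9;t=r/K[0,0]
    d=c["pose"][:3,:3]@np.array([x/r*np.sin(t),y/r*np.sin(t),np.cos(t)]);o=c["pose"][:3,3]
    return o+d*(z-o[2])/d[2]
def blob(m):
    cs,_=cv2.findContours(m.astype(np.uint8),0,1);return cv2.convexHull(max(cs,key=cv2.contourArea))[:,0]
E
python3 - <<'E'
from h import *
c=dict(np.load("w1.npz"));g=c["pixels"].mean(2);V,U=np.indices(g.shape)
hs=blob(cv2.morphologyEx(((np.hypot(U-268,V-180)<30)&(g<75)).astype(np.uint8),cv2.MORPH_OPEN,np.ones((7,7))))
print("hub",circ(np.array([fray(c,*q,.024)[:2] for q in hs])))
d=blob(cv2.morphologyEx(((np.hypot(U-268,V-180)<90)&(g>165)).astype(np.uint8),cv2.MORPH_OPEN,np.ones((5,5))))
print("disc",circ(np.array([fray(c,*q,.011)[:2] for q in d])))
# blade slot
a,b=fray(c,205,174,.011),fray(c,240,173,.011);print("slot ang",np.arctan2(*(b-a)[1::-1]))
im=c["pixels"][:,:,::-1]
A=cv2.resize(im[120:240,460:560],None,fx=5,fy=5,interpolation=cv2.INTER_CUBIC);cv2.imwrite("pics/p.png",A)
E
```

```text
hub (array([ 0.42616064, -0.26577879]), np.float64(0.0248371020042007))
disc (array([ 0.42679588, -0.26710318]), np.float64(0.08278446789682403))
slot ang 1.3179297533026688
```

View pics/p.png

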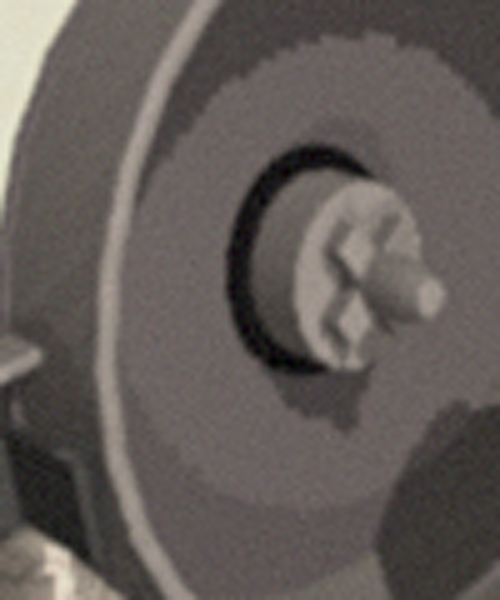

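```bash
python3 -m jog '{"xyz":[[-0.005,-0.06,0.2],[-0.005,-0.06,0.4],[-0.005,-0.06,0.6],[-0.005,-0.06,0.75],[-0.005,-0.06,0.75],[-0.005,-0.06,0.75],[-0.005,-0.06,0.75]],"spin":[0,0,0,0,0,0,0]}' 0.45
python3 - <<'E'
from rig import *
from h import *
s=observe();print(s['ee_pos'],s['ee_rot'])
c=capture("wrist");np.savez("w2.npz",**c);cv2.imwrite("pics/w2.png",c["pixels"][:,:,::-1])
E
```

```text
time: 3.48
ee_pos: [0.4277, -0.2689, 0.095]
ee_rot: [0.001, 0.134, 0.991, -0.001]
ft_force: [1.0, -0.5, -0.2]
opening: 0.0617
grip_force: 0.0
[ 0.42767044 -0.26886083  0.09495498] [ 1.46515988e-03  1.34487735e-01  9.90913986e-01 -6.12573670e-04]
```

View pics/w2.png

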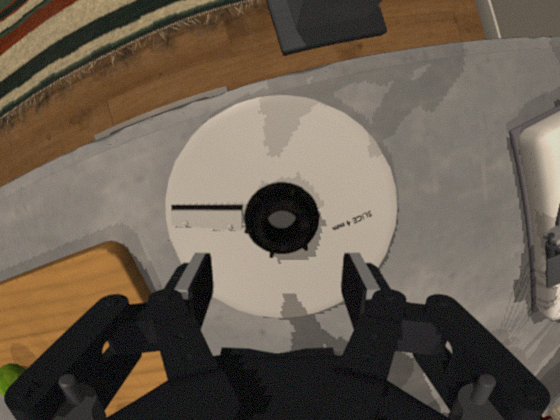

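The hub is at (282,218), with the finger midline at about column 277. I'll work out the remaining offset.

Run:
```python
from h import *
c=dict(np.load("w2.npz"));g=c["pixels"].mean(2);V,U=np.indices(g.shape)
d=blob(cv2.morphologyEx(((np.hypot(U-282,V-210)<125)&(g>150)&(V<250)).astype(np.uint8),cv2.MORPH_OPEN,np.ones((5,5))))
d=d[d[:,1]<245];print("disc",circ(np.array([fray(c,*q,.011)[:2] for q in d])))
hs=blob(cv2.morphologyEx(((np.hypot(U-282,V-218)<42)&(g<75)).astype(np.uint8),cv2.MORPH_OPEN,np.ones((13,13))))
for z in(.014,.024):print("hub",circ(np.array([fray(c,*q,z)[:2] for q in hs])))
# bore (top z=.029)
b=blob(((np.hypot(U-282,V-218)<20)&(g>60)));print(len(b),"bore",np.mean([fray(c,*q,.029)[:2] for q in b],0),b.min(0),b.max(0))
```

```text
disc (array([ 0.4274159 , -0.26689401]), np.float64(0.08340397359586924))
hub (array([ 0.42793994, -0.26665035]), np.float64(0.02595799053580561))
hub (array([ 0.42471473, -0.26589567]), np.float64(0.02473646068517155))
15 bore [ 0.42180297 -0.264762  ] [269 211] [294 226]
```

```bash
python3 -m jog '{"xyz":[[0.005,0.01,0.1],[0.005,0.01,0.2],[0.005,0.01,0.27],[0.005,0.01,0.31],[0.005,0.01,0.33],[0.005,0.01,0.335],[0.005,0.01,0.335]],"spin":[0,0,0,0,0,0,0]}' 0.45
python3 -m jog '{"xyz":[[0,0,0],[0,0,0],[0,0,0],[0,0,0],[0,0,0],[0,0,0],[0,0,0],[0,0,0]],"spin":[0,0,0,0,0,0,0,0]}' -0.9 50
```

```text
time: 4.12
ee_pos: [0.4269, -0.2672, 0.0265]
ee_rot: [0.001, 0.135, 0.991, -0.0]
ft_force: [0.1, -0.4, -0.4]
opening: 0.062
grip_force: 0.0
time: 4.78
ee_pos: [0.427, -0.267, 0.0268]
ee_rot: [0.001, 0.135, 0.991, -0.0]
ft_force: [-1.3, 0.7, 6.7]
opening: 0.0376
grip_force: 50.0
```

```bash
python3 -m jog '{"xyz":[[0,0,-0.02],[0,0,-0.1],[0,0,-0.3],[0,0,-0.5],[0,0,-0.7],[0,0,-0.85],[0,0,-0.85],[0,0,-0.85]],"spin":[0,0,0,0,0,0,0,0]}'
python3 -m jog '{"xyz":[[0.02,0.1,0],[0.03,0.25,0],[0.05,0.4,0],[0.06,0.55,0],[0.06,0.65,0],[0.06,0.7,0],[0.06,0.7,0],[0.06,0.7,0]],"spin":[0,0,0,0,0,0,0,0]}'
python3 - <<'E'
from rig import *
from h import *
s=observe();print(s['ee_pos'],s['ee_rot'],s['opening'],s['ft_force'])
c=capture("wrist");np.savez("w3.npz",**c);cv2.imwrite("pics/w3.png",c["pixels"][:,:,::-1])
E
```

```text
time: 5.45
ee_pos: [0.427, -0.2673, 0.1973]
ee_rot: [0.002, 0.135, 0.991, -0.001]
ft_force: [0.6, 0.1, -3.4]
opening: 0.0373
grip_force: 51.1
time: 6.12
ee_pos: [0.4515, -0.1285, 0.1941]
ee_rot: [-0.001, 0.134, 0.991, -0.0]
ft_force: [0.8, -0.5, -2.7]
opening: 0.0376
grip_force: 51.2
[ 0.45151255 -0.1285328   0.19409206] [-1.10708469e-03  1.34444486e-01  9.90920493e-01 -1.77760932e-04] 0.0376304712777736 [ 0.78181921 -0.49790766 -2.72643405]
```

View pics/w3.png

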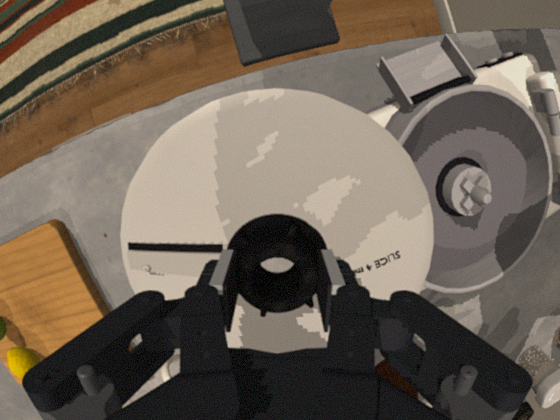

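The disc is held level and the hub is centred between the fingers at about (277,263). The pin and the cross of dogs are visible at about (470,190), so I'll zoom in there.

Run:
```python
from h import *
c=dict(np.load("w3.npz"));im=c["pixels"][:,:,::-1]
A=cv2.resize(im[145:235,425:515],None,fx=6.5,fy=6.5,interpolation=cv2.INTER_CUBIC);cv2.imwrite("pics/p3.png",A)
```

```text
(no output)
```

View pics/p3.png

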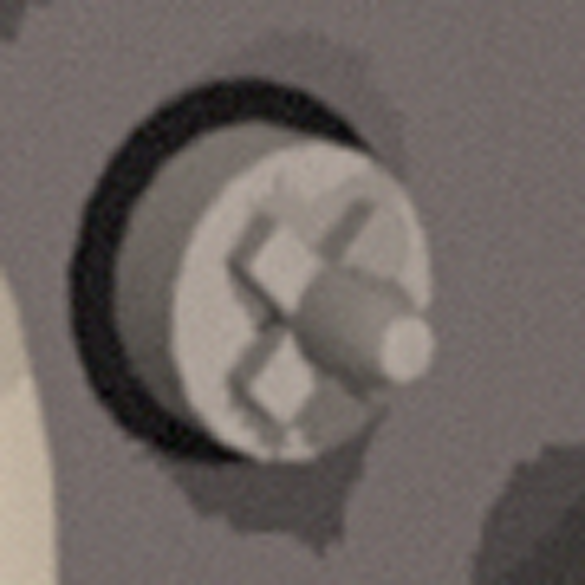

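Run:
```python
from h import *
c=dict(np.load("w3.npz"));g=c["pixels"].mean(2);V,U=np.indices(g.shape)
f=lambda x,y,z:fray(c,425+x/6.5,145+y/6.5,z)[:2]
print("pin",f(408,348,.0945),"shoulder",f(302,300,.068))
o=f(408,348,.0945)
for x,y in((268,247),(262,410)):
    d=f(x,y,.076)-o;print("arm",d,np.hypot(*d),np.degrees(np.arctan2(d[1],d[0])))
rim=((np.hypot(U-470,V-190)<140))
# hub top circle in hand: TCP z .194 => underside ~.194-.0268
z0=.1941-.0268
h=blob(cv2.morphologyEx(((np.hypot(U-277,V-258)<52)&(g<60)&(V<262)).astype(np.uint8),cv2.MORPH_OPEN,np.ones((9,9))))
h=h[h[:,1]<255];print("hub flange",circ(np.array([fray(c,*q,z0+.013)[:2] for q in h])))
d=blob(cv2.morphologyEx(((np.hypot(U-277,V-235)<170)&(g>140)&(V<235)&(U<425)).astype(np.uint8),cv2.MORPH_OPEN,np.ones((5,5))))
d=d[(d[:,1]<225)&(d[:,0]<375)];print("disc",circ(np.array([fray(c,*q,z0+.011)[:2] for q in d])))
for u in(140,215):print(fray(c,u,246,z0+.011))
a,b=fray(c,140,246,z0+.011),fray(c,215,247.5,z0+.011);print("blade",np.degrees(np.arctan2(*(b-a)[1::-1])))
# top-view rays for pin and rim
t=dict(np.load("top0.npz"));print("top pin",*[__import__('h').ray(t,190+562/5,190+272/5,z)[:2] for z in(.0945,)])
```

```text
pin [0.48799995 0.0479669 ] shoulder [0.48763513 0.04733773]
arm [-0.01248404 -0.01038799] 0.016240742758325644 -140.2360979653712
arm [ 0.0104671  -0.01392366] 0.017419204324492975 -53.06601107896441
hub flange (array([ 0.45003286, -0.12907327]), np.float64(0.02416602452838313))
disc (array([ 0.47121689, -0.13211811]), np.float64(0.10316738812141493))
[ 0.42544816 -0.19659954  0.1783    ]
[ 0.43538825 -0.15686935  0.1783    ]
blade 74.81658331195713
top pin [0.48876599 0.04924879]
```

```bash
python3 -m jog '{"xyz":[[0.01,0.1,0],[0.03,0.25,0],[0.04,0.4,0],[0.055,0.55,0],[0.055,0.7,0],[0.055,0.8,0],[0.055,0.87,0],[0.055,0.905,0],[0.055,0.905,0],[0.055,0.905,0],[0.055,0.905,0]],"spin":[0.03,0.06,0.09,0.12,0.14,0.14,0.14,0.14,0.14,0.14,0.14]}'
python3 - <<'E'
from rig import *
from h import *
from scipy.spatial.transform import Rotation as R
s=observe();q=s['ee_rot'];M=R.from_quat([*q[1:],q[0]]).as_matrix();print(s['ee_pos'],M.round(3).tolist(),s['qpos'][5],s['opening'])
d=np.array([.4888,.0487,s['ee_pos'][2]])-s['ee_pos'];print((M.T@d)/.2)
E
```

```text
time: 7.08
ee_pos: [0.4897, 0.0475, 0.1952]
ee_rot: [-0.0, 0.349, 0.937, -0.0]
ft_force: [0.0, -0.3, -2.4]
opening: 0.0374
grip_force: 51.3
[0.48967027 0.04750594 0.19515761] [[-0.757, 0.653, -0.0], [0.653, 0.757, -0.0], [0.0, -0.001, -1.0]] 0.8091038211788795 0.037398308573248565
[ 7.19512689e-03  1.67599348e-03 -9.61224244e-07]
```

```bash
python3 -m jog '{"xyz":[[0.007,0.002,0.1],[0.007,0.002,0.2],[0.007,0.002,0.28],[0.007,0.002,0.32],[0.007,0.002,0.34],[0.007,0.002,0.36],[0.007,0.002,0.38],[0.007,0.002,0.4],[0.007,0.002,0.42],[0.007,0.002,0.42]],"spin":[0,0,0,0,0,0,0,0,0,0]}'
```

```text
time: 7.92
ee_pos: [0.4889, 0.0499, 0.1108]
ee_rot: [-0.0, 0.348, 0.938, -0.0]
ft_force: [-0.9, -0.2, -2.4]
opening: 0.0372
grip_force: 51.2
```

```bash
python3 -m jog '{"xyz":[[0,0,0.01],[0,0,0.02],[0,0,0.03],[0,0,0.03],[0,0,0.03]],"spin":[0,0,0,0,0]}'
python3 -m jog '{"xyz":[[0,0,0.005],[0,0,0.01],[0,0,0.015],[0,0,0.015]],"spin":[0,0,0,0]}'
```

```text
time: 8.33
ee_pos: [0.489, 0.05, 0.1052]
ee_rot: [-0.0, 0.348, 0.938, -0.0]
ft_force: [0.7, 0.2, -2.2]
opening: 0.0372
grip_force: 51.2
time: 8.67
ee_pos: [0.4892, 0.05, 0.1025]
ee_rot: [0.0, 0.348, 0.938, 0.0]
ft_force: [-0.9, -0.5, 0.8]
opening: 0.0374
grip_force: 51.5
```

```bash
python3 -m jog '{"xyz":[[0,0,0.005],[0,0,0.005],[0,0,0.005],[0,0,0.005],[0,0,0.005],[0,0,0.005]],"spin":[0,0.01,0.02,0.03,0.04,0.04]}'
python3 -m jog '{"xyz":[[0,0,0.003],[0,0,0.003],[0,0,0.003],[0,0,0.003],[0,0,0.003]],"spin":[0.01,0.02,0.03,0.04,0.04]}'
```

```text
time: 9.17
ee_pos: [0.4891, 0.0499, 0.1012]
ee_rot: [-0.0, 0.406, 0.914, -0.0]
ft_force: [0.1, 0.1, -2.7]
opening: 0.0372
grip_force: 51.3
time: 9.58
ee_pos: [0.4884, 0.0494, 0.1003]
ee_rot: [-0.0, 0.463, 0.887, -0.001]
ft_force: [-2.3, -1.7, -0.7]
opening: 0.0375
grip_force: 51.4
```

```bash
python3 -m jog '{"xyz":[[0,0,0.005],[0,0,0.01],[0,0,0.015],[0,0,0.015]],"spin":[0,0,0,0]}'
```

```text
time: 9.92
ee_pos: [0.4881, 0.0495, 0.0972]
ee_rot: [-0.001, 0.462, 0.887, -0.001]
ft_force: [-3.7, -4.4, -0.1]
opening: 0.0372
grip_force: 51.5
```

```bash
python3 -m jog '{"xyz":[[0,-0.006,0],[0,-0.006,0.005],[0,-0.006,0.01],[0,-0.006,0.015],[0,-0.006,0.015]],"spin":[0,0,0,0,0]}'
python3 -c "
from rig import *
s=observe();print(s['torque'],s['ft_force'],s['ee_pos'])"
```

```text
time: 10.33
ee_pos: [0.4879, 0.0494, 0.0948]
ee_rot: [-0.0, 0.463, 0.887, 0.0]
ft_force: [-4.4, -1.4, 1.5]
opening: 0.0374
grip_force: 51.6
[-0.25835246  0.76768288  0.07862147] [-4.41993833 -1.37234213  1.51345799] [0.48793592 0.04936221 0.09478885]
```

```bash
python3 -m jog '{"xyz":[[0.002,-0.004,0.004],[0.002,-0.004,0.008],[0.002,-0.004,0.008],[0.002,-0.004,0.008]],"spin":[0,0,0,0]}'
```

```text
time: 10.67
ee_pos: [0.4879, 0.0494, 0.0947]
ee_rot: [0.001, 0.463, 0.887, 0.001]
ft_force: [-4.8, -0.5, 10.6]
opening: 0.0375
grip_force: 52.6
```

```bash
python3 -m jog '{"xyz":[[0,0,-0.006],[0,0,-0.006],[0,0,-0.006],[0,0,-0.006],[0,0,-0.006]],"spin":[0,0,0,0,0]}' 0.4
python3 -m jog '{"xyz":[[0,0,-0.1],[0,0,-0.3],[0,0,-0.5],[0,0,-0.7],[0,0,-0.9],[0,0,-1],[0,0,-1],[0,0,-1]],"spin":[0,0,0,0,0,0,0,0]}'
python3 - <<'E'
from rig import *
from h import *
c=capture("wrist");np.savez("w4.npz",**c);cv2.imwrite("pics/w4.png",c["pixels"][:,:,::-1])
t=capture("top");np.savez("t4.npz",**t);cv2.imwrite("pics/t4.png",t["pixels"][:,:,::-1])
E
```

```text
time: 11.08
ee_pos: [0.4874, 0.0492, 0.0942]
ee_rot: [0.0, 0.463, 0.887, 0.0]
ft_force: [0.8, 0.1, -0.3]
opening: 0.0598
grip_force: 0.0
time: 11.75
ee_pos: [0.488, 0.0492, 0.2954]
ee_rot: [0.001, 0.463, 0.887, 0.001]
ft_force: [0.1, -1.4, 0.5]
opening: 0.0597
grip_force: 0.0
```

View pics/w4.png

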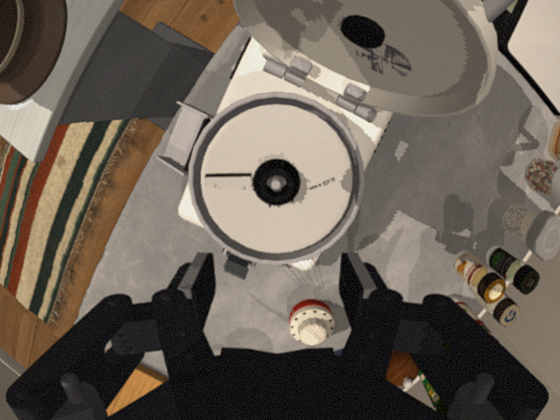

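The disc lies level inside the drum with the pin showing in the bore at (276,182). Next I'll check its height and the cutter's yaw, and find the handle.

Run:
```python
from h import *
from rig import observe
t=dict(np.load("top0.npz"))
f=lambda x,y,z:ray(t,190+x/5,190+y/5,z)[:2]
a,b=f(72,195,.312),f(103,398,.312);d=a-b
print("bar",a,b,(a+b)/2,"len",np.hypot(*d),"yaw",np.arctan2(d[1],d[0]))
o=np.array([.4885,.049]);h=(a+b)/2-o;print("handle from axis",np.hypot(*h),"yaw",np.arctan2(-h[0],h[1]))
k=f(780,235,.07)-o;print("catch yaw",np.arctan2(k[0],-k[1]))
w=dict(np.load("w4.npz"));g=w["pixels"].mean(2)
k1,k2=fray(w,272,68,.09)[:2],fray(w,366,112,.09)[:2];d=k1-k2;print("hinge",k1,k2,np.arctan2(*d[::-1]),(k1+k2)/2-o)
# rim & disc in w4: plate height from disc radius
V,U=np.indices(g.shape)
c=dict(np.load("t4.npz"));P=cloud(c);c0=P[(np.hypot(P[...,0]-o[0],P[...,1]-o[1])<.08)&(c["depth"]>0)];c1=c0[(c0[:,2]<.12)]
print("plate z",np.percentile(c1[:,2],[10,25,50,75,90]),len(c1))
D=w["depth"];K=w["camera_matrix"]
x=U-K[0,2];y=V-K[1,2];r=np.hypot(x,y)+1e-9;th=r/K[0,0]
p=np.stack([x/r*np.tan(th)*D,y/r*np.tan(th)*D,D],-1)@w["pose"][:3,:3].T+w["pose"][:3,3]
m=(np.hypot(p[...,0]-o[0],p[...,1]-o[1])>.035)&(np.hypot(p[...,0]-o[0],p[...,1]-o[1])<.075)&(D>0)
print("wrist plate",np.percentile(p[m][:,2],[10,50,90])); m=abs(np.hypot(p[...,0]-o[0],p[...,1]-o[1])-.094)<.002
print("rim",np.percentile(p[m&(D>0)][:,2],[50,80]));print(observe()['ee_pos'])
```

```text
bar [0.493849   0.25766929] [0.41179516 0.24123122] [0.45282208 0.24945025] len 0.08368418289339934 yaw 0.1977155098284352
handle from axis 0.203600631556252 yaw 0.17614426209967032
catch yaw 0.21226423576363626
hinge [0.41533537 0.14509402] [0.52087043 0.16554911] -2.9501437872048855 [-0.0203971   0.10632156]
plate z [0.07609201 0.07764929 0.07941456 0.08104636 0.08269394] 646
wrist plate [0.07904484 0.346624   0.38422097]
rim [0.08435832 0.08540826]
[0.4869846  0.04911484 0.29310623]
```

```bash
python3 -m jog '{"xyz":[[0,0,-0.1],[0,0,-0.2],[0,0,-0.3],[0,0,-0.37],[0,0,-0.4],[0,0,-0.4],[0,0,-0.4],[0,0,-0.4],[0,0,-0.4],[0,0,-0.4],[0,0,-0.4],[0,0,-0.4]],"spin":[-0.035,-0.07,-0.105,-0.14,-0.175,-0.21,-0.25,-0.285,-0.32,-0.35,-0.367,-0.367]}' 0
python3 -m jog '{"xyz":[[0,0.1,0],[0,0.3,0],[0,0.5,0],[-0.01,0.65,0],[-0.01,0.8,0],[-0.01,0.9,0],[-0.013,0.9,0],[-0.013,0.9,0],[-0.013,0.9,0]],"spin":[0,0,0,0,0,0,0,0,0]}'
cat >> h.py <<'E'
def fcloud(w):
    D=w["depth"];K=w["camera_matrix"];V,U=np.indices(D.shape)
    x=U-K[0,2];y=V-K[1,2];r=np.hypot(x,y)+1e-9;th=r/K[0,0]
    p=np.stack([x/r*np.tan(th)*D,y/r*np.tan(th)*D,D],-1)@w["pose"][:3,:3].T+w["pose"][:3,3]
    p[D<=0]=np.nan;return p
E
python3 - <<'E'
from rig import *
from h import *
s=observe();print(s['ee_pos'],s['ee_rot'],s['qpos'])
w=capture("wrist");np.savez("w5.npz",**w);P=fcloud(w)
ca,sa=np.cos(.19),np.sin(.19);d=P-np.array([.4885,.049,0])
X=ca*d[...,0]+sa*d[...,1];Y=-sa*d[...,0]+ca*d[...,1];Z=P[...,2]
for x0 in(-.03,-.015,0,.015,.03):
    m=(abs(X-x0)<.006)&(Y>.14)&(Y<.27)&(Z>.29)&(Z<.345);print(x0,m.sum(),np.nanmin(Y[m],initial=9),np.nanmax(Y[m],initial=-9),np.nanmax(Z[m],initial=-9))
e=s['ee_pos']-np.array([.4885,.049,0]);print("tcp cutter",ca*e[0]+sa*e[1],-sa*e[0]+ca*e[1])
E
```

```text
time: 12.85
ee_pos: [0.4869, 0.0491, 0.3725]
ee_rot: [-0.002, -0.096, 0.995, -0.0]
ft_force: [0.1, -0.6, -0.4]
opening: 0.0427
grip_force: 0.0
time: 13.6
ee_pos: [0.4555, 0.2259, 0.3735]
ee_rot: [-0.001, -0.095, 0.995, -0.0]
ft_force: [0.4, -0.0, -0.3]
opening: 0.0424
grip_force: 0.0
[0.45554343 0.22592151 0.37353398] [-6.50047907e-04 -9.49976625e-02  9.95477179e-01 -4.56576376e-04] [ 4.60610312e-01  1.34992216e-01  2.61837629e-01  1.69918232e+00
 -3.88206565e-04  2.70328288e-01]
-0.03 440 0.19466296989816198 0.20672340629252228 0.33017436531700717
-0.015 558 0.15586483796704564 0.20647341110797574 0.33051084598370717
0 646 0.1560000069166166 0.20625841528220762 0.3307351321070833
0.015 479 0.15572464766703847 0.20610151666332538 0.33055431601648444
0.03 301 0.19393496440540609 0.20528432022218074 0.33056030462749064
tcp cutter 0.0010497097028789731 0.1799618153914347
```

```bash
python3 -m jog '{"xyz":[[0,0.1,0],[0,0.2,0],[0,0.24,0],[0,0.24,0],[0,0.24,0],[0,0.24,0]],"spin":[0,0,0,0,0,0]}' -1
python3 -m jog '{"xyz":[[0,0,0.06],[0,0,0.12],[0,0,0.18],[0,0,0.22],[0,0,0.25],[0,0,0.25]],"spin":[0,0,0,0,0,0]}' 
python3 -m jog '{"xyz":[[0,-0.04,0],[0,-0.08,-0.01],[0,-0.12,-0.02],[0,-0.16,-0.03],[0,-0.2,-0.04]],"spin":[0,0,0,0,0]}'
```

```text
time: 14.15
ee_pos: [0.4467, 0.2725, 0.3744]
ee_rot: [0.0, -0.095, 0.995, -0.0]
ft_force: [-0.4, 0.2, 0.1]
opening: -0.0001
grip_force: 0.0
time: 14.65
ee_pos: [0.4463, 0.2727, 0.3233]
ee_rot: [-0.001, -0.095, 0.995, -0.0]
ft_force: [0.1, -0.3, 0.2]
opening: -0.0001
grip_force: 0.0
time: 15.07
ee_pos: [0.4545, 0.2335, 0.3335]
ee_rot: [0.001, -0.095, 0.995, 0.0]
ft_force: [-0.5, 2.2, 3.4]
opening: -0.0001
grip_force: 1.7
```

```bash
python3 -m jog '{"xyz":[[0,-0.07,-0.015],[0,-0.14,-0.025],[0,-0.21,-0.03],[0,-0.28,-0.035],[0,-0.35,-0.035],[0,-0.42,-0.03],[0,-0.49,-0.022],[0,-0.56,-0.01],[0,-0.6,0]],"spin":[0,0,0,0,0,0,0,0,0]}'
```

```text
time: 15.82
ee_pos: [0.477, 0.1142, 0.3322]
ee_rot: [-0.0, -0.095, 0.996, -0.001]
ft_force: [-0.3, 0.7, 1.1]
opening: -0.0002
grip_force: 0.5
```

```bash
python3 -m jog '{"xyz":[[0,-0.09,0.02],[0,-0.18,0.05],[0,-0.27,0.09],[0,-0.36,0.14],[0,-0.45,0.2],[0,-0.54,0.275],[0,-0.54,0.275]],"spin":[0,0,0,0,0,0,0]}'
python3 - <<'E'
from rig import *
from h import *
s=observe()
w=capture("wrist");np.savez("w6.npz",**w);P=fcloud(w)
ca,sa=np.cos(.19),np.sin(.19);d=P-np.array([.4885,.049,0])
X=ca*d[...,0]+sa*d[...,1];Y=-sa*d[...,0]+ca*d[...,1];Z=P[...,2]
e=s['ee_pos']-np.array([.4885,.049,0]);print("tcp cutter",ca*e[0]+sa*e[1],-sa*e[0]+ca*e[1],s['ee_pos'][2])
for x0 in(-.03,-.015,.015,.03):
    m=(abs(X-x0)<.005)&(Y>-.13)&(Y<-.03)&(Z>.2)&(Z<.32);r=np.hypot(Y-.11,Z-.088);m&=(r>.244)&(r<.262);print(x0,m.sum(),np.nanmin(Y[m],initial=9),np.nanmax(Y[m],initial=-9),np.nanmax(Z[m],initial=-9))
E
```

```text
time: 16.4
ee_pos: [0.4967, 0.0074, 0.2744]
ee_rot: [-0.002, -0.094, 0.996, -0.001]
ft_force: [-0.4, -0.2, -1.1]
opening: -0.0
grip_force: 0.0
tcp cutter 0.00017439857189929103 -0.042425771013584454 0.2744062051193472
-0.03 604 -0.07366463939422092 -0.06118771761501954 0.27535690225092746
-0.015 1422 -0.07362363780784492 -0.03000487912895418 0.3089662646484341
0.015 115 -0.07398269051922052 -0.041974356327031795 0.3009072979355091
0.03 0 9.0 -9.0 -9.0
```

```bash
python3 -m jog '{"xyz":[[0,0,-0.1],[0,0,-0.2],[0,0,-0.3],[0,-0.1,-0.3],[0,-0.2,-0.3],[0,-0.3,-0.3],[0,-0.4,-0.3],[0,-0.475,-0.3],[0,-0.475,-0.3],[0,-0.475,-0.3],[0,-0.475,-0.3],[0,-0.475,-0.3]],"spin":[0,0,0,0,0,0,0,0,0,0,0,0]}'
cat > look.py <<'E'
from rig import *
from h import *
s=observe();w=capture("wrist");P=fcloud(w)
ca,sa=np.cos(.19),np.sin(.19);d=P-np.array([.4885,.049,0])
X=ca*d[...,0]+sa*d[...,1];Y=-sa*d[...,0]+ca*d[...,1];Z=P[...,2]
e=s['ee_pos']-np.array([.4885,.049,0]);print(s['time'],"tcp cutter",ca*e[0]+sa*e[1],-sa*e[0]+ca*e[1],s['ee_pos'][2])
r=np.hypot(Y-.11,Z-.088)
for x0 in(-.03,-.015,.015,.03):
    m=(abs(X-x0)<.005)&(Y<-.03)&(Y>-.17)&(r>.246)&(r<.260)&(Z>.1)&(Z<.29);print(x0,m.sum(),np.nanmedian(Y[m]),np.nanmax(Z[m],initial=-9))
E
python3 look.py
```

```text
time: 17.45
ee_pos: [0.5153, -0.0821, 0.3377]
ee_rot: [0.0, -0.096, 0.995, 0.0]
ft_force: [-0.5, -0.4, -0.7]
opening: 0.0002
grip_force: 0.0
17.45 tcp cutter 0.001529935190739292 -0.1337582880253908 0.3376796323893418
-0.03 217 -0.09526951606267438 0.24386875147021705
-0.015 213 -0.09558638273047394 0.2445980510349779
0.015 195 -0.09593501224749247 0.24434418856816253
0.03 168 -0.09633861822180893 0.24424499077169542
```

```bash
W='0'; python3 -m jog '{"xyz":[[0,-0.025,0],[0,-0.025,0],[0,-0.025,0],[0,-0.025,0],[0,-0.025,0],[0,-0.025,0],[0,-0.025,0],[0,-0.025,0],[0,-0.025,0],[0,-0.025,0],[0,-0.025,0],[0,-0.025,0]],"spin":[0,0,0,0,0,0,0,0,0,0,0,0]}' >/dev/null
python3 -m jog '{"xyz":[[0,0,0],[0,0,0],[0,0,0],[0,0,0],[0,0,0],[0,0,0],[0,0,0],[0,0,0],[0,0,0],[0,0,0],[0,0,0],[0,0,0]],"spin":[0,0,0,0,0,0,0,0,0,0,0,0]}'>/dev/null
python3 -m jog '{"xyz":[[0,0,0],[0,0,0],[0,0,0],[0,0,0],[0,0,0],[0,0,0],[0,0,0],[0,0,0],[0,0,0],[0,0,0],[0,0,0],[0,0,0]],"spin":[0,0,0,0,0,0,0,0,0,0,0,0]}'>/dev/null
python3 look.py
```

```text
20.5 tcp cutter 0.001500868637000819 -0.13964046073053477 0.33731115586725813
-0.03 107 -0.13932503156277473 0.14022613765161845
-0.015 105 -0.13932012671635258 0.14042201873254856
0.015 107 -0.1403508418255741 0.1399425510214531
0.03 98 -0.14035215338469026 0.139995901115531
```

```bash
python3 -m jog '{"xyz":[[0,0,0.15],[0,0,0.3],[0,0,0.45],[0,0,0.6],[0,0,0.75],[0,0,0.84],[0,0,0.89],[0,0,0.89],[0,0,0.89]],"spin":[0,0,0,0,0,0,0,0,0]}'
python3 -m jog '{"xyz":[[0,0,0.01],[0,0,0.02],[0,0,0.03],[0,0,0.04],[0,0,0.05],[0,0,0.05]],"spin":[0,0,0,0,0,0]}'
```

```text
time: 21.3
ee_pos: [0.5165, -0.0879, 0.1598]
ee_rot: [0.0, -0.095, 0.995, -0.0]
ft_force: [-0.3, 1.2, 0.7]
opening: -0.0002
grip_force: 0.0
time: 21.8
ee_pos: [0.5165, -0.0879, 0.1494]
ee_rot: [0.0, -0.095, 0.995, -0.0]
ft_force: [0.2, 0.5, 0.1]
opening: -0.0003
grip_force: 0.1
```

```bash
python3 -m jog '{"xyz":[[0,0,0.01],[0,0,0.02],[0,0,0.03],[0,0,0.03]],"spin":[0,0,0,0]}'
python3 -m jog '{"xyz":[[0,0,0.01],[0,0,0.02],[0,0,0.03],[0,0,0.03]],"spin":[0,0,0,0]}'
```

```text
time: 22.13
ee_pos: [0.5164, -0.088, 0.1433]
ee_rot: [0.0, -0.095, 0.995, -0.0]
ft_force: [-0.3, -0.6, -0.0]
opening: -0.0002
grip_force: 0.0
time: 22.47
ee_pos: [0.5162, -0.0877, 0.1371]
ee_rot: [-0.0, -0.095, 0.995, 0.0]
ft_force: [-0.9, 0.1, -0.2]
opening: 0.0001
grip_force: 0.0
```

```bash
python3 look.py
python3 -m jog '{"xyz":[[0,0,0.01],[0,0,0.02],[0,0,0.02]],"spin":[0,0,0]}'
```

```text
22.4667 tcp cutter 0.0013896438117170437 -0.13951827150275864 0.1370526853571988
-0.03 538 -0.14092096653464103 0.1276000520721125
-0.015 1923 -0.13181987148329727 0.2300477281664246
0.015 0 nan -9.0
0.03 0 nan -9.0
time: 22.77
ee_pos: [0.5165, -0.0878, 0.1364]
ee_rot: [0.001, -0.095, 0.995, -0.0]
ft_force: [-8.0, 1.6, 20.8]
opening: -0.0
grip_force: 10.4
  return np.nanmean(a, axis, out=out, keepdims=keepdims)
```

```bash
python3 -m jog '{"xyz":[[0,0,-0.1],[0,0,-0.3],[0,0,-0.5],[0,0,-0.7],[0,0,-0.9],[0,0,-1],[0,0,-1],[0,0,-1],[0,0,-1]],"spin":[0,0,0,0,0,0,0,0,0]}'
python3 look.py
python3 - <<'E'
from rig import *
import cv2,numpy as np
a=capture("wrist")["pixels"];b=capture("top")["pixels"][130:330,180:480]
cv2.imwrite("pics/fin.png",np.vstack([cv2.resize(a,(400,300)),cv2.resize(b,(400,267))])[:,:,::-1])
E
```

```text
time: 23.52
ee_pos: [0.5163, -0.0878, 0.3322]
ee_rot: [-0.001, -0.095, 0.995, 0.0]
ft_force: [0.8, -0.0, -0.3]
opening: 0.0004
grip_force: 0.0
23.5167 tcp cutter 0.0014278555235070073 -0.13958127509527832 0.33220851375838073
-0.03 104 -0.1412299232528525 0.12813594919966376
-0.015 106 -0.14124044605852004 0.12717840469011482
0.015 97 -0.14233284158009973 0.1278848421632786
0.03 89 -0.14234305695077548 0.1280127788873769
```

View pics/fin.png

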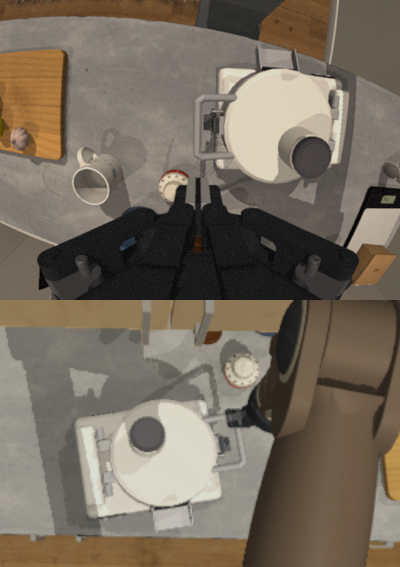

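The last picture shows the head shut flat over the drum, with the handle at (215,128) in the wrist half. The top of the bar now reads 0.128 m against 0.140 m when it rested on the catch, so it is latched and stayed down after I released it.

```bash
python3 -c "
from rig import *
print(close_job())"
```

```text
the job is handed in; nothing more can be done
None
```

The slicing disc dropped off the drive dogs and sits fully home, the feed head is shut with its catch snapped over (handle stayed down after release), and the job was handed in at about 24 s with the mug, timer and salt shaker left where they were.

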